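Wind the lamp-socket slide to its stop and ease it off

TASK

Two look-alike crank-driven slides are bolted to the jukebox repair bench. On the one whose carriage holds the brass lamp socket, wind the crank clockwise (seen from above) by its red knob, more than a full turn, until it comes up hard against its end stop, then back it off a quarter turn so the screw is not left jammed, and let go. Leave the crank of the other slide, which holds a grey switch, alone.

Things in the scene. Friction and masses are not known exactly. Their poses are not given: they have to be found in the camera images.
- lamp_crank (a joint): Turn of the crank on the slide with the brass lamp socket, rad: grows clockwise seen from above. A slightly springy rubber stop is at 11.0 rad; it starts 1.2 to 1.7 turns short of it. Greased screw: 4 to 7 N of drag at the knob; stays where it is left. The carriage moves 4 mm per rad away from the gearbox and meets a black buffer on the green end block at the stop.
- lamp_knob (a point): Centre (half-way up) of the red upright knob on that crank: round, 20 mm across, 45 mm tall, spinning freely on its pin, so a grip of fixed direction can lead it round. It runs on a level circle of 45 mm radius about lamp_axis, its centre 120 mm above the bench. Top of the steel crank arm below it: 86 mm up. Brass socket: 42 mm wide, top 107 mm up, 174 to 218 mm from the crank axis.
- lamp_axis (a point): Point on the vertical axis of the lamp-socket slide's crank, at the height of the knob's centre (120 mm), over the middle of the green 85 x 85 mm gearbox (top 62 mm up). Its x axis points along the slide, from gearbox to end block; the 340 x 90 mm base is bolted down.
- switch_knob (a point): Centre of the red knob on the other slide's crank (same make and sizes, its carriage holds a grey plastic switch block): to be left where it is.

How it is judged:
By the outcome, as a careful person would: the job done as asked, in the order asked, and still so for the second after the job is handed in, with the robot touching nothing.
It also fails if it takes over 53 s, if anything falls off the work surface, if the arm or the gripper's body presses on something with over 40 N, if the wrist force passes 120 N, or if a joint passes its speed limit or range.

ROBOT

A 6-joint arm with a two-finger parallel gripper is mounted at the origin on the work surface. World frame = base frame: x ahead of the robot, y to its left, z up, the work surface at z = 0. Lengths are in m, angles in rad, forces in N, time in s.
With the tool pointing down it reaches from about 0.3 to 0.875 m from the base axis. Payload 6.4 kg.
Tool frame: the origin (TCP) lies midway between the tips of the shut fingers; the grasp point (between the pads) lies 19 mm behind it; x points along the fingers, y is the direction in which the jaws open and shut, and the axes are right-handed (so a half turn about x gives the same grasp; the last joint's range is limited). The gripper opens to 85 mm and grips with 20 to 120 N. Pads are 22 mm wide; open, the fingers measure 114 mm over their backs; the gripper's body (76 mm by 85 mm) begins 54 mm behind the grasp point. The pads swing forward as they close: fully open they stand 13 mm farther back than shut.
Start: joints at [1.006, 0.181, 1.607, -0, 1.354, -0.206], TCP at [0.202, 0.538, 0.231] pointing down, gripper open.
Joint ranges: [-2.99, 2.99], [-0.89, 2.07], [0.3, 2.58], [-1.14, 4.28], [0, 2.63], [-3.12, 3.12]. Speed limits (rad/s): [2.57, 2.57, 3.01, 3.14, 3.14, 3.14].

INTERFACE

Orientations are given as a unit quaternion [w, x, y, z].
In Python, from bench import ctrl gives the robot as it stands.
- The arm moves only by the tool servo_tool, never from a script. Its argument "targets" is a list of rows, each a list of 7 numbers: the turn, a rotation vector about the tool's x, y, z in rad, then the shift along the tool's x, y, z in mm, then the opening, from -1 (shut) to 1 (fully open). A call has exactly 8 rows; each row is the pose to reach, as a shift and turn from the pose measured when the call began, along the tool's axes at that moment; what a row does not reach only later rows make up. A row lasts 1/8 s, in which the tool goes at most 62.5 mm and 10.7 degrees, less where a joint would pass 70% of its speed; a pose out of reach is approached as far as the arm can. A call with a gripper value outside its range is refused whole. The fingers move at their own pace and stop on an object; the grip force is fixed at half the most. Time passes only in rows, so rows that repeat a pose let the fingers close, or fill a call up. It gives the time, the measured TCP pose, the force and the opening at its end, in the units of the state.
- ctrl.get_obs(): the state, without advancing time (a new reading comes with each control period).
- ctrl.camera(name): name is "scene" or "top" or "wrist"; returns a dict with "pixels" (480x640x3 uint8, blue, green, red), "intrinsics" (3x3 intrinsics, pixels), "R" (3x3) and "t" (3): a world point X has camera coordinates R X + t; the wrist camera has in their place "tool_from_camera" (4x4, takes a point from camera to tool coordinates, whose origin is the TCP and whose axes are the tool frame's). Camera axes: x right, y down, z forward; pixel columns grow to the right and rows downward; lengths in m; the calibration is good to about 2 mm. The wrist camera is an equidistant fisheye: a pixel r from the principal point sees the ray r / f radians off the axis. A picture is of the moment at which its call begins: read the wrist's pose just before it. There is no depth.
- ctrl.hand_in(): hands the job in, once; it reports no verdict.
The state is a dict: "time_s": time; "q": joint angles; "dq": joint speeds; "joint_efforts": joint torques, N m; "eef_pos": TCP position; "eef_rot": TCP orientation; "wrist_force": force on the tool from outside, world axes, zero at the start; "torque": the same for the moment, N m; "opening": opening from 0.0 (shut) to 1.0 (fully open).
Only numpy, scipy, OpenCV 4.12 (cv2) and the standard library are available. Lean on these libraries where they do the work, as an engineer would, in place of code of your own. Each camera call takes 0.05 s, during which the arm holds its last target.

## Working session

There is one attempt and no reset: what is moved stays moved. The work goes in short steps, Python scripts to look and compute and a tool call to move; the robot and the scene stay as the last step left them, time stands still between calls to the robot, and variables do not carry over. Pictures are saved under pics/ and viewed, and the job is handed in when it is done.

Besides the shell and the picture viewer there is one more tool, called by a JSON object that holds its "fn" and its "kwargs", one argument or row to a line. servo_tool: Moves the arm, as the interface text tells. Its arguments: {"type":"object","properties":{"targets":{"type":"array","items":{"type":"array","items":{"type":"number"}}}},"required":["targets"]}

```bash
mkdir -p pics; ls; python3 - <<'E'
from bench import ctrl
import cv2
o=ctrl.get_obs();print(o)
for n in["scene","top","wrist"]:
    c=ctrl.camera(n);cv2.imwrite(f"pics/{n}0.png",c["pixels"])
    print(n,c["intrinsics"].tolist() if hasattr(c["intrinsics"],'tolist') else c["intrinsics"],c.get("R"),c.get("t"),c.get("tool_from_camera"))
E
```

```text
pics
{'time_s': 0.0, 'q': array([ 1.00571527e+00,  1.81532597e-01,  1.60801916e+00,  1.16158172e-05,
        1.35378751e+00, -2.06289163e-01]), 'dq': array([ 0.00101454, -0.00177855,  0.0007817 ,  0.00106737,  0.00046891,
       -0.00055979]), 'joint_efforts': array([-1.69269151e-03, -4.44885170e+01, -3.51333547e+01, -4.19793132e-04,
        9.21999308e-03,  2.61777394e-06]), 'eef_pos': array([0.20157925, 0.53791757, 0.23038351]), 'eef_rot': array([ 0.69552244,  0.12560295,  0.69599449, -0.12674425]), 'wrist_force': array([-0.60343073,  0.04786996,  0.42778744]), 'torque': array([ 0.00018617, -0.0145036 ,  0.02254906]), 'opening': 0.999895062683831}
scene [[458.1035831681613, 0.0, 320.6403731235485], [0.0, 458.1035831681613, 246.06549584083024], [0.0, 0.0, 1.0]] [[-0.77964137  0.6262107  -0.00441556]
 [ 0.52225386  0.64629042 -0.55638081]
 [-0.34555788 -0.43608354 -0.8309157 ]] [ 0.42187452 -0.19333958  1.04387524] None
top [[547.1090182796474, 0.0, 310.3101185697146], [0.0, 547.1090182796474, 239.8740340076775], [0.0, 0.0, 1.0]] [[ 0.01958662 -0.99970495  0.01436591]
 [-0.98490748 -0.02176417 -0.17170783]
 [ 0.17196983 -0.01078592 -0.98504317]] [-0.02305011  0.56274438  0.85233258] None
wrist [[371.64829954431775, 0.0, 323.91963829148807], [0.0, 371.64829954431775, 238.79313256351577], [0.0, 0.0, 1.0]] None None [[ 2.36094778e-04 -3.03309736e-01  9.52891992e-01 -1.43012053e-01]
 [ 9.99999967e-01 -2.66595426e-05 -2.56252409e-04 -4.83712526e-04]
 [ 1.03127515e-04  9.52892021e-01  3.03309720e-01 -7.75194201e-02]
 [ 0.00000000e+00  0.00000000e+00  0.00000000e+00  1.00000000e+00]]
```

View pics/scene0.png

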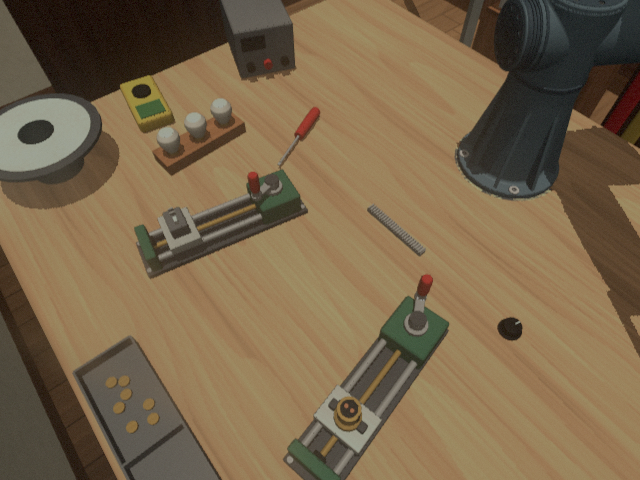

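View pics/top0.png

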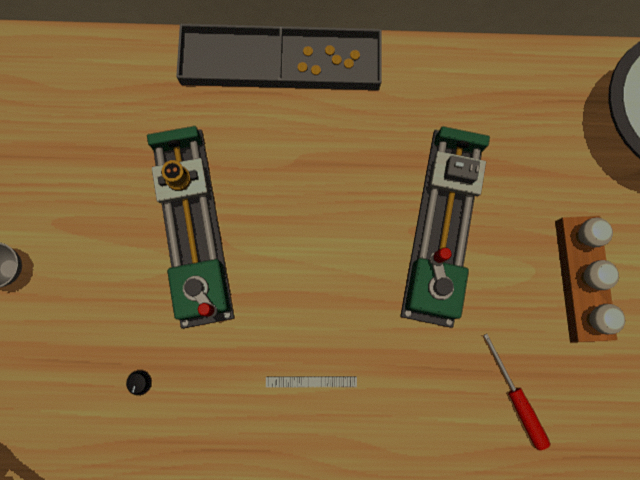

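View pics/wrist0.png

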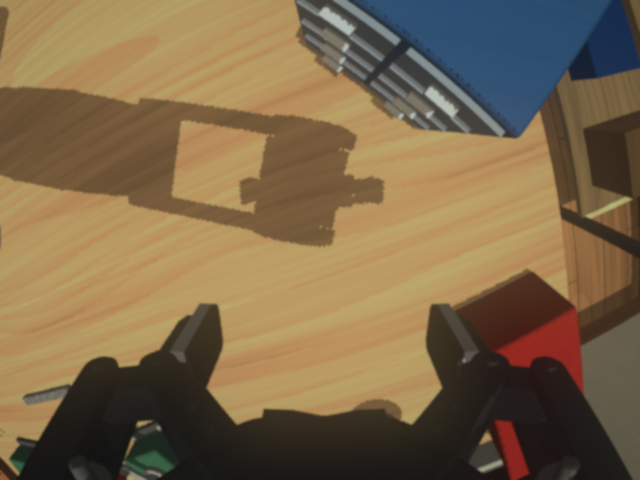

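The lamp slide is at the left of the top view: knob (205,310), hub (194,288), socket (175,175). The switch slide is at the right: knob (444,255). Next I'll measure the lamp slide.

```bash
cat > h.py <<'E'
import numpy as np,cv2
from scipy.spatial.transform import Rotation as Rn
from bench import ctrl
def cast(c,uv,z):
    K,R,t=map(np.asarray,(c["intrinsics"],c["R"],c["t"]))
    d=R.T@np.linalg.inv(K)@np.array([uv[0],uv[1],1.]);o=-R.T@t
    return o+d*(z-o[2])/d[2]
def proj(c,X):
    p=c["intrinsics"]@(c["R"]@np.asarray(X)+c["t"]);return p[:2]/p[2]
def tri(cs,uvs):
    Ps=[np.asarray(c["intrinsics"])@np.c_[c["R"],c["t"]] for c in cs]
    X=cv2.triangulatePoints(Ps[0],Ps[1],np.array(uvs[0],float),np.array(uvs[1],float)).ravel();return X[:3]/X[3]
def red(im):
    h=cv2.cvtColor(im,cv2.COLOR_BGR2HSV);return (((h[...,0]<6)|(h[...,0]>173))&(h[...,1]>170)&(h[...,2]>60)).astype(np.uint8)
def green(im):
    h=cv2.cvtColor(im,cv2.COLOR_BGR2HSV);return ((h[...,0]>55)&(h[...,0]<90)&(h[...,1]>90)).astype(np.uint8)
def blobs(m,amin=40):
    n,l,s,c=cv2.connectedComponentsWithStats(m);return [(i,s[i].tolist(),c[i].round(1).tolist()) for i in range(1,n) if s[i,4]>amin],l
E
python3 - <<'E'
from h import *
T=ctrl.camera("top");S=ctrl.camera("scene")
for n,c in(("top",T),("scene",S)):
    for f in(red,green): print(n,f.__name__,blobs(f(c["pixels"]))[0])
a=T["pixels"][110:340,130:250];cv2.imwrite("pics/topcrop.png",cv2.resize(a,None,fx=2.6,fy=2.6,interpolation=cv2.INTER_CUBIC))
a=S["pixels"][260:480,270:470];cv2.imwrite("pics/scenecrop.png",cv2.resize(a,None,fx=2.7,fy=2.7,interpolation=cv2.INTER_CUBIC))
E
```

```text
top red [(1, [439, 248, 13, 12, 121], [444.8, 253.3]), (2, [198, 303, 12, 13, 121], [203.7, 308.9]), (3, [509, 388, 41, 62, 923], [529.5, 420.0])]
top green [(7, [147, 127, 55, 24, 705], [174.0, 137.4]), (8, [435, 127, 54, 25, 712], [461.7, 138.3]), (20, [168, 259, 62, 61, 2035], [197.5, 287.4]), (21, [405, 258, 63, 61, 2169], [435.8, 290.4])]
scene red [(4, [605, 75, 35, 59, 713], [624.7, 107.2]), (5, [296, 108, 23, 28, 229], [307.8, 120.6]), (6, [248, 172, 9, 8, 50], [252.0, 175.2]), (8, [422, 275, 11, 10, 76], [426.7, 279.0])]
scene green []
```

View pics/topcrop.png

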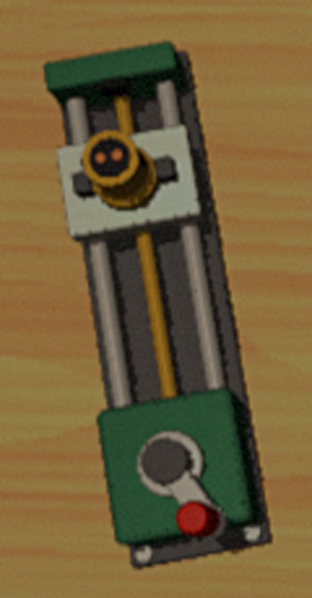

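View pics/scenecrop.png

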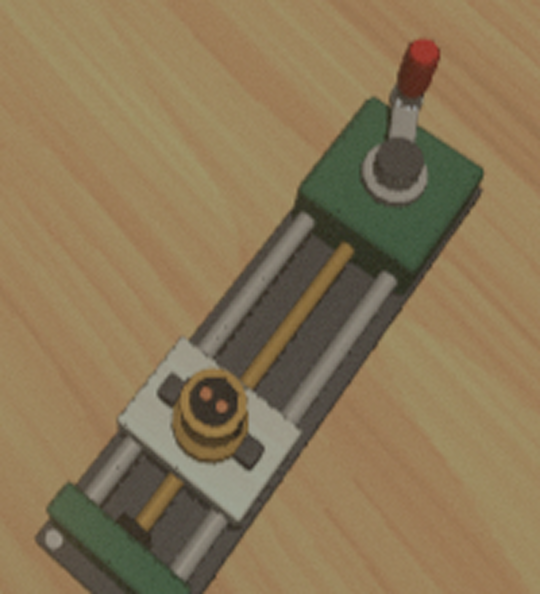

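```bash
python3 - <<'E'
from h import *
T=ctrl.camera("top");S=ctrl.camera("scene")
k=tri((T,S),((203.7,308.9),(426.7,279.0)));print("knob top tri",k, cast(T,(203.7,308.9),.1425),cast(S,(426.7,279),.1425))
sc=np.array([(375,98),(483,175),(410,278),(298,197)])/2.7+[270,260]
tc=np.array([(118,543),(100,410),(235,390),(252,522)])/2.6+[130,110]
for n,c,p in(("S",S,sc),("T",T,tc)):
    P=np.array([cast(c,q,.062) for q in p])[:,:2];print(n,P.round(4).tolist(),"mean",P.mean(0),"sides",np.linalg.norm(P-np.roll(P,1,0),axis=1))
# hub dark disc: crops
hs=np.array([399,163])/2.7+[270,260];ht=np.array([166,460])/2.6+[130,110]
print("hub",tri((T,S),(ht,hs)))
print("socket",tri((T,S),(np.array([108,157])/2.6+[130,110],np.array([214,398])/2.7+[270,260])))
E
```

```text
knob top tri [0.44265088 0.14149478 0.14034204] [0.44265139 0.14097959 0.1425    ] [0.44370845 0.14226862 0.1425    ]
S [[0.447, 0.1243], [0.4331, 0.2031], [0.5143, 0.2206], [0.5306, 0.1429]] mean [0.48126575 0.17271763] sides [0.0857192  0.08001766 0.08306938 0.07938778]
T [[0.4297, 0.1991], [0.5105, 0.2152], [0.5248, 0.1328], [0.444, 0.1186]] mean [0.47723296 0.16644551] sides [0.08178958 0.08244319 0.08362091 0.08203431]
hub [0.47825413 0.16922815 0.08404766]
socket [0.65750673 0.2083663  0.11051273]
```

```bash
cat >> h.py <<'E'
def pose():
    o=ctrl.get_obs();q=o["eef_rot"];return o,Rn.from_quat([q[1],q[2],q[3],q[0]]).as_matrix(),np.array(o["eef_pos"])
def rel(R,p,X): return (R.T@(np.asarray(X)-p)*1000).round(1)
E
python3 - <<'E'
from h import *
o,R,p=pose();print(R.round(3),p)
print(rel(R,p,[.4428,.1415,.20]),rel(R,p,[.4428,.1415,.101]))
E
```

```text
[[-0.     0.351  0.936]
 [-0.     0.936 -0.351]
 [-1.    -0.    -0.   ]] [0.20183723 0.53830671 0.2310793 ]
[  31.2 -286.9  365. ] [ 130.2 -286.9  365. ]
```

{"fn": "servo_tool", "kwargs": {
  "targets": [
    [0.18,0,0,4,-36,46,1],
    [0.36,0,0,8,-72,92,1],
    [0.54,0,0,12,-108,137,1],
    [0.72,0,0,16,-144,183,1],
    [0.9,0,0,20,-180,228,1],
    [1.08,0,0,24,-216,274,1],
    [1.26,0,0,28,-252,320,1],
    [1.44,0,0,31,-287,365,1]
  ]
}}

```text
time_s: 1.35
eef_pos: [0.4436, 0.1396, 0.2003]
eef_rot: [0.438, 0.555, 0.438, -0.555]
wrist_force: [0.6, 0.0, -0.0]
opening: 1.0
```

```bash
python3 - <<'E'
from h import *
o,R,p=pose();print(R.round(3),p,o["wrist_force"],o["q"].round(2))
w=ctrl.camera("wrist");cv2.imwrite("pics/w1.png",w["pixels"]);t=ctrl.camera("top");cv2.imwrite("pics/t1.png",t["pixels"])
print(rel(R,p,[.4428,.1415,.101]))
E
```

```text
[[ 0.001  0.973 -0.232]
 [-0.    -0.232 -0.973]
 [-1.     0.001  0.   ]] [0.44362322 0.139612   0.20033718] [ 0.56689318  0.00216795 -0.04640602] [ 0.05 -0.04  1.91 -0.    1.27  0.28]
[99.3 -1.3 -1.6]
```

View pics/w1.png

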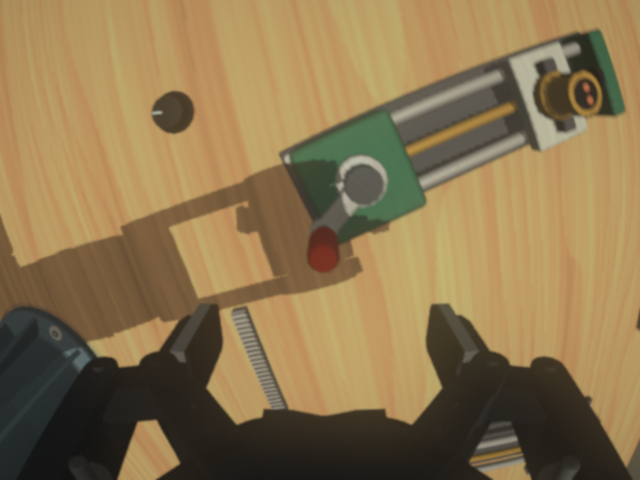

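The wrist view shows the knob, with its top at about (323,258), centred sideways between the fingers at columns 215 and 435. I'll cast its position from this view, along with the hub at (365,184).

```bash
cat >> h.py <<'E'
def wcast(c,uv,R,p,z):
    K=np.asarray(c["intrinsics"]);M=np.asarray(c["tool_from_camera"])
    v=(np.array(uv,float)-K[:2,2])/K[0,0];r=np.hypot(*v)
    d=np.r_[v/r*np.sin(r),np.cos(r)] if r>0 else np.array([0,0,1.])
    d=R@M[:3,:3]@d;o=p+R@M[:3,3];return o+d*(z-o[2])/d[2]
E
python3 - <<'E'
from h import *
o,R,p=pose();w=ctrl.camera("wrist")
a=w["pixels"][140:300,260:440];cv2.imwrite("pics/wc1.png",cv2.resize(a,None,fx=4,fy=3.7,interpolation=cv2.INTER_CUBIC)[:600])
print(blobs(red(w["pixels"]))[0])
for uv in((323,258),(323,255)):print(wcast(w,uv,R,p,.1425))
print("hub",wcast(w,(365,184),R,p,.088))
E
```

```text
[(1, [305, 241, 26, 25, 470], [317.1, 252.7])]
[0.44522814 0.13857725 0.1425    ]
[0.44566408 0.14037065 0.1425    ]
hub [0.48168211 0.16496214 0.088     ]
```

View pics/wc1.png

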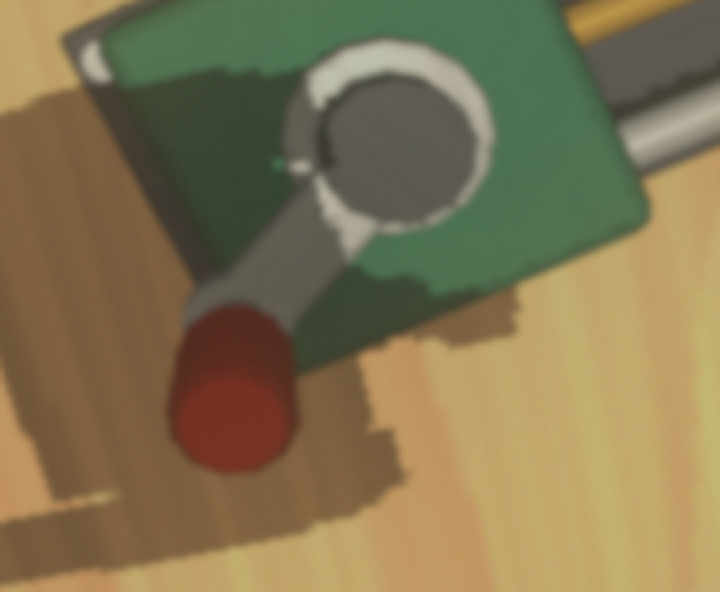

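```bash
python3 - <<'E'
from h import *
o,R,p=pose();w=ctrl.camera("wrist")
k=wcast(w,(318.5,254),R,p,.1425);h=wcast(w,(359.5,180.3),R,p,.086)
print(k,h,np.hypot(*(k-h)[:2]),wcast(w,(359.5,180.3),R,p,.092))
E
```

```text
[0.44182303 0.14379105 0.1425    ] [0.47692281 0.1704774  0.086     ] 0.0440925836203058 [0.47656796 0.17149874 0.092     ]
```

{"fn": "servo_tool", "kwargs": {
  "targets": [
    [0.01,0,0,15,-2,-2.5,1],
    [0.01,0,0,35,-2,-2.5,1],
    [0.01,0,0,55,-2,-2.5,1],
    [0.01,0,0,75,-2,-2.5,1],
    [0.01,0,0,90,-2,-2.5,1],
    [0.01,0,0,98,-2,-2.5,1],
    [0.01,0,0,98,-2,-2.5,0.2],
    [0.01,0,0,98,-2,-2.5,-0.2]
  ]
}}

```text
time_s: 2.55
eef_pos: [0.442, 0.1436, 0.1026]
eef_rot: [0.437, 0.556, 0.437, -0.556]
wrist_force: [0.6, -0.3, 0.1]
opening: 0.602
```

{"fn": "servo_tool", "kwargs": {
  "targets": [
    [0,0,0,0,0,0,-0.4],
    [0,0,0,0,0,0,-0.6],
    [0,0,0,0,0,0,-0.8],
    [0,0,0,0,0,0,-1],
    [0,0,0,0,0,0,-1],
    [0,0,0,0,0,0,-1],
    [0,0,0,0,0,0,-1],
    [0,0,0,0,0,0,-1]
  ]
}}

```text
time_s: 3.55
eef_pos: [0.443, 0.1437, 0.1035]
eef_rot: [0.437, 0.557, 0.436, -0.555]
wrist_force: [0.5, 0.9, 5.9]
opening: 0.214
```

```bash
python3 - <<'E'
from h import *
o,R,p=pose();print(R.round(3),p,o["wrist_force"],o["torque"],o["opening"]*85)
w=ctrl.camera("wrist");cv2.imwrite("pics/w2.png",w["pixels"][150:480])
s=ctrl.camera("scene");cv2.imwrite("pics/s2.png",cv2.resize(s["pixels"][140:480,240:540],None,fx=1.7,fy=1.7))
E
```

```text
[[ 0.002  0.971 -0.237]
 [ 0.    -0.237 -0.971]
 [-1.     0.002 -0.001]] [0.44296865 0.14365108 0.10347342] [0.51664694 0.9319517  5.88937012] [ 0.09799614 -0.05333182  0.02224378] 18.18672519579283
```

View pics/w2.png

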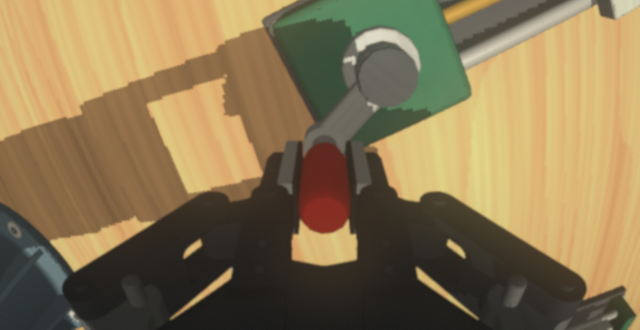

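View pics/s2.png

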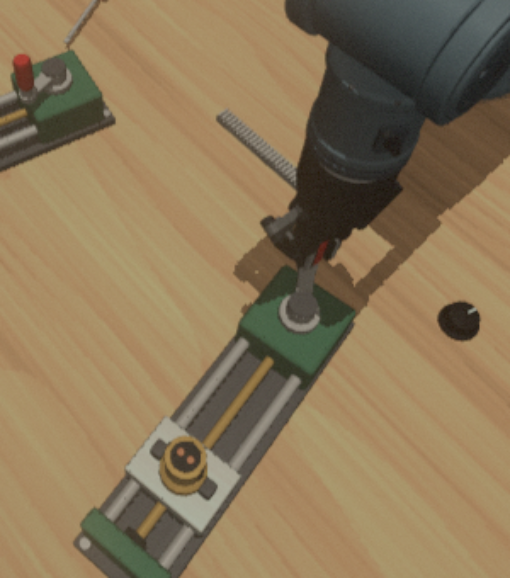

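```bash
cat >> h.py <<'E'
def rows(c,steps,r=45.):
    o,R,p=pose();d=(p[:2]-c)*1000;a0=np.arctan2(d[1],d[0]);rr=np.hypot(*d)
    print("ang",np.degrees(a0).round(1),"r",rr.round(2),"F",o["wrist_force"].round(1),"op",round(o["opening"],3),"t",o["time_s"],"z",p[2].round(4))
    a=a0
    # tangential / radial force
    u=np.array([np.cos(a0),np.sin(a0)]);t=np.array([np.sin(a0),-np.cos(a0)]);f=o["wrist_force"][:2];print("Frad",(f@u).round(1),"Fcw",(f@t).round(1))
    for s in steps:
        a-=np.radians(s);rf=45.
        X=np.r_[c*1000+rf*np.array([np.cos(a),np.sin(a)]),p[2]*1000]
        v=R.T@(X-p*1000);print([0,0,0]+v.round(1).tolist()+[-1])
E
python3 - <<'E'
from h import *
o,R,p=pose();a=np.radians(217.6);c=p[:2]-.045*np.array([np.cos(a),np.sin(a)]);print(c)
rows(c,[4,6,8,8,8,8,8,8])
E
```

```text
[0.47865536 0.17112469]
ang -142.4 r 45.0 F [0.2 1.  5.1] op 0.214 t 3.65 z 0.1035
Frad -0.8 Fcw 0.7
[0, 0, 0, -0.0, -2.4, -2.0, -1]
[0, 0, 0, -0.0, -5.7, -5.4, -1]
[0, 0, 0, -0.0, -9.5, -10.4, -1]
[0, 0, 0, -0.0, -12.6, -15.9, -1]
[0, 0, 0, -0.0, -14.8, -21.7, -1]
[0, 0, 0, -0.0, -16.3, -27.8, -1]
[0, 0, 0, -0.0, -16.9, -34.1, -1]
[0, 0, 0, -0.0, -16.6, -40.4, -1]
```

{"fn": "servo_tool", "kwargs": {
  "targets": [
    [0,0,0,0,-2.4,-2.0,-1],
    [0,0,0,0,-5.7,-5.4,-1],
    [0,0,0,0,-9.5,-10.4,-1],
    [0,0,0,0,-12.6,-15.9,-1],
    [0,0,0,0,-14.8,-21.7,-1],
    [0,0,0,0,-16.3,-27.8,-1],
    [0,0,0,0,-16.9,-34.1,-1],
    [0,0,0,0,-16.6,-40.4,-1]
  ]
}}

```text
time_s: 4.65
eef_pos: [0.4363, 0.1862, 0.1035]
eef_rot: [0.438, 0.556, 0.436, -0.556]
wrist_force: [1.7, -5.2, 3.0]
opening: 0.216
```

```bash
python3 - <<'E'
from h import *
c=np.array([.47865,.17112])
rows(c,[10,12,12,12,12,12,12,10])
E
```

```text
ang 160.4 r 44.98 F [ 1.7 -5.2  3. ] op 0.216 t 4.65 z 0.1035
Frad -3.3 Fcw -4.3
[0, 0, 0, -0.0, 1.5, -7.7, -1]
[0, 0, 0, -0.0, 5.0, -16.4, -1]
[0, 0, 0, -0.0, 10.2, -24.2, -1]
[0, 0, 0, 0.0, 17.0, -30.8, -1]
[0, 0, 0, 0.0, 24.9, -35.8, -1]
[0, 0, 0, 0.0, 33.8, -39.0, -1]
[0, 0, 0, 0.0, 43.1, -40.4, -1]
[0, 0, 0, 0.1, 50.9, -40.0, -1]
```

{"fn": "servo_tool", "kwargs": {
  "targets": [
    [0,0,0,0,1.5,-7.7,-1],
    [0,0,0,0,5.0,-16.4,-1],
    [0,0,0,0,10.2,-24.2,-1],
    [0,0,0,0,17.0,-30.8,-1],
    [0,0,0,0,24.9,-35.8,-1],
    [0,0,0,0,33.8,-39.0,-1],
    [0,0,0,0,43.1,-40.4,-1],
    [0,0,0,0,50.9,-40.0,-1]
  ]
}}

```text
time_s: 5.65
eef_pos: [0.4938, 0.2135, 0.1035]
eef_rot: [-0.437, -0.555, -0.437, 0.557]
wrist_force: [-6.6, -0.2, 7.4]
opening: 0.215
```

```bash
python3 - <<'E'
from h import *
c=np.array([.47865,.17112])
rows(c,[10,12,12,12,12,12,12,10])
E
```

```text
ang 70.4 r 45.05 F [-6.6 -0.2  7.4] op 0.215 t 5.65 z 0.1035
Frad -2.4 Fcw -6.2
[0, 0, 0, -0.0, 7.7, 1.5, -1]
[0, 0, 0, -0.0, 16.4, 5.0, -1]
[0, 0, 0, -0.0, 24.2, 10.3, -1]
[0, 0, 0, -0.0, 30.8, 17.1, -1]
[0, 0, 0, -0.0, 35.8, 25.0, -1]
[0, 0, 0, -0.0, 39.0, 33.9, -1]
[0, 0, 0, 0.0, 40.3, 43.2, -1]
[0, 0, 0, 0.0, 39.9, 51.0, -1]
```

{"fn": "servo_tool", "kwargs": {
  "targets": [
    [0,0,0,0,7.7,1.5,-1],
    [0,0,0,0,16.4,5.0,-1],
    [0,0,0,0,24.2,10.3,-1],
    [0,0,0,0,30.8,17.1,-1],
    [0,0,0,0,35.8,25.0,-1],
    [0,0,0,0,39.0,33.9,-1],
    [0,0,0,0,40.3,43.2,-1],
    [0,0,0,0,39.9,51.0,-1]
  ]
}}

```text
time_s: 6.65
eef_pos: [0.521, 0.1555, 0.1036]
eef_rot: [0.436, 0.556, 0.437, -0.556]
wrist_force: [3.0, 5.2, -0.1]
opening: 0.217
```

```bash
python3 - <<'E'
from h import *
c=np.array([.47865,.17112])
rows(c,[10,12,12,12,12,12,12,10])
E
```

```text
ang -20.2 r 45.13 F [ 3.   5.2 -0.1] op 0.217 t 6.65 z 0.1036
Frad 1.0 Fcw -5.9
[0, 0, 0, -0.0, -1.7, 7.7, -1]
[0, 0, 0, -0.0, -5.3, 16.4, -1]
[0, 0, 0, -0.0, -10.6, 24.1, -1]
[0, 0, 0, -0.0, -17.4, 30.6, -1]
[0, 0, 0, -0.0, -25.4, 35.5, -1]
[0, 0, 0, -0.0, -34.3, 38.7, -1]
[0, 0, 0, -0.0, -43.6, 39.9, -1]
[0, 0, 0, -0.0, -51.5, 39.4, -1]
```

{"fn": "servo_tool", "kwargs": {
  "targets": [
    [0,0,0,0,-1.7,7.7,-1],
    [0,0,0,0,-5.3,16.4,-1],
    [0,0,0,0,-10.6,24.1,-1],
    [0,0,0,0,-17.4,30.6,-1],
    [0,0,0,0,-25.4,35.5,-1],
    [0,0,0,0,-34.3,38.7,-1],
    [0,0,0,0,-43.6,39.9,-1],
    [0,0,0,0,-51.5,39.4,-1]
  ]
}}

```text
time_s: 7.65
eef_pos: [0.4622, 0.1292, 0.1036]
eef_rot: [0.437, 0.557, 0.436, -0.555]
wrist_force: [6.1, -1.0, -2.7]
opening: 0.214
```

```bash
python3 - <<'E'
from h import *
c=np.array([.47865,.17112])
rows(c,[10,12,12,12,12,12,12,10])
t=ctrl.camera("top");cv2.imwrite("pics/t3.png",t["pixels"])
E
```

```text
ang -111.4 r 45.01 F [ 6.1 -1.  -2.7] op 0.214 t 7.65 z 0.1036
Frad -1.3 Fcw -6.1
[0, 0, 0, -0.0, -7.7, -1.7, -1]
[0, 0, 0, -0.0, -16.3, -5.5, -1]
[0, 0, 0, -0.0, -23.9, -11.0, -1]
[0, 0, 0, -0.0, -30.2, -18.0, -1]
[0, 0, 0, -0.0, -35.0, -26.1, -1]
[0, 0, 0, -0.0, -37.9, -35.0, -1]
[0, 0, 0, -0.0, -39.0, -44.4, -1]
[0, 0, 0, -0.0, -38.3, -52.2, -1]
```

View pics/t3.png

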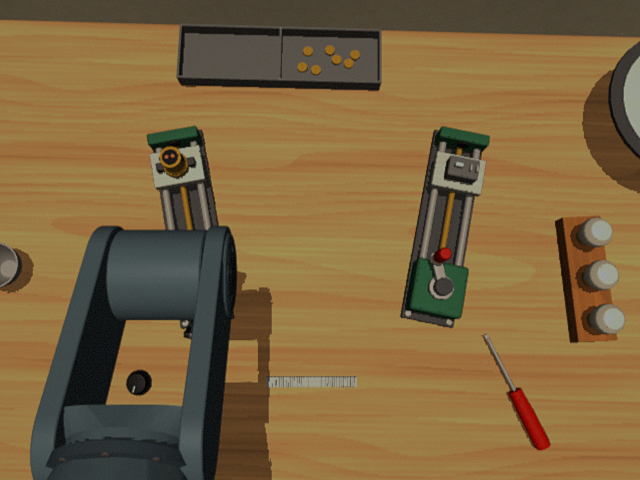

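The carriage has moved up toward the end block, with the socket now at (172,160), and the switch slide is unchanged. The crank has turned 329°. The stop should be past 432°, so another 92° is safe at this speed.

{"fn": "servo_tool", "kwargs": {
  "targets": [
    [0,0,0,0,-7.7,-1.7,-1],
    [0,0,0,0,-16.3,-5.5,-1],
    [0,0,0,0,-23.9,-11.0,-1],
    [0,0,0,0,-30.2,-18.0,-1],
    [0,0,0,0,-35.0,-26.1,-1],
    [0,0,0,0,-37.9,-35.0,-1],
    [0,0,0,0,-39.0,-44.4,-1],
    [0,0,0,0,-38.3,-52.2,-1]
  ]
}}

```text
time_s: 8.7
eef_pos: [0.4371, 0.1886, 0.1036]
eef_rot: [0.438, 0.556, 0.436, -0.556]
wrist_force: [4.4, -8.4, -1.0]
opening: 0.214
```

```bash
python3 - <<'E'
from h import *
c=np.array([.47865,.17112])
rows(c,[5]*8)
t=ctrl.camera("top");cv2.imwrite("pics/t4.png",cv2.resize(t["pixels"][110:240,130:250],None,fx=4,fy=4))
E
```

```text
ang 157.2 r 45.05 F [ 4.4 -8.4 -1. ] op 0.214 t 8.7 z 0.1036
Frad -7.3 Fcw -6.0
[0, 0, 0, -0.0, 0.8, -3.8, -1]
[0, 0, 0, -0.0, 2.0, -7.6, -1]
[0, 0, 0, -0.0, 3.4, -11.3, -1]
[0, 0, 0, -0.0, 5.2, -14.8, -1]
[0, 0, 0, 0.0, 7.2, -18.1, -1]
[0, 0, 0, 0.0, 9.5, -21.3, -1]
[0, 0, 0, 0.0, 12.2, -24.2, -1]
[0, 0, 0, 0.0, 15.0, -26.9, -1]
```

View pics/t4.png

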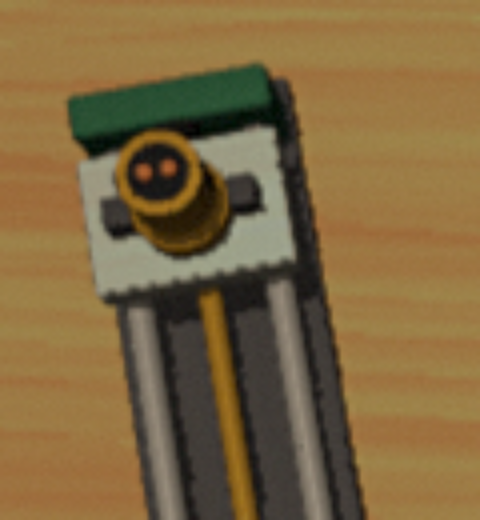

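{"fn": "servo_tool", "kwargs": {
  "targets": [
    [0,0,0,0,0.4,-1.9,-1],
    [0,0,0,0,0.8,-3.8,-1],
    [0,0,0,0,1.4,-5.7,-1],
    [0,0,0,0,2.0,-7.6,-1],
    [0,0,0,0,2.7,-9.5,-1],
    [0,0,0,0,3.4,-11.3,-1],
    [0,0,0,0,4.2,-13.0,-1],
    [0,0,0,0,5.2,-14.8,-1]
  ]
}}

```text
time_s: 9.75
eef_pos: [0.4456, 0.2016, 0.1035]
eef_rot: [-0.438, -0.556, -0.436, 0.556]
wrist_force: [0.1, -5.9, 4.0]
opening: 0.216
```

```bash
python3 - <<'E'
from h import *
c=np.array([.47865,.17112])
rows(c,[2.5]*8)
t=ctrl.camera("top");cv2.imwrite("pics/t5.png",cv2.resize(t["pixels"][110:240,130:250],None,fx=4,fy=4))
E
```

```text
ang 137.4 r 44.98 F [ 0.1 -5.9  4. ] op 0.216 t 9.75 z 0.1035
Frad -4.1 Fcw -4.3
[0, 0, 0, -0.0, 1.0, -1.7, -1]
[0, 0, 0, -0.0, 2.0, -3.4, -1]
[0, 0, 0, -0.0, 3.2, -5.0, -1]
[0, 0, 0, -0.0, 4.4, -6.5, -1]
[0, 0, 0, -0.0, 5.6, -8.0, -1]
[0, 0, 0, -0.0, 7.0, -9.5, -1]
[0, 0, 0, -0.0, 8.4, -10.8, -1]
[0, 0, 0, -0.0, 9.8, -12.2, -1]
```

View pics/t5.png

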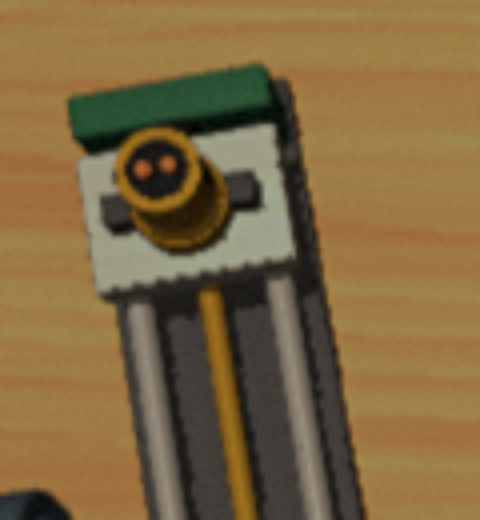

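{"fn": "servo_tool", "kwargs": {
  "targets": [
    [0,0,0,0,1.0,-1.7,-1],
    [0,0,0,0,2.0,-3.4,-1],
    [0,0,0,0,3.2,-5.0,-1],
    [0,0,0,0,4.4,-6.5,-1],
    [0,0,0,0,5.6,-8.0,-1],
    [0,0,0,0,7.0,-9.5,-1],
    [0,0,0,0,8.4,-10.8,-1],
    [0,0,0,0,9.8,-12.2,-1]
  ]
}}

```text
time_s: 10.8
eef_pos: [0.4573, 0.2108, 0.1035]
eef_rot: [-0.438, -0.555, -0.436, 0.557]
wrist_force: [-2.2, -5.1, 6.3]
opening: 0.216
```

```bash
python3 - <<'E'
from h import *
c=np.array([.47865,.17112])
rows(c,[2.5]*8)
E
```

```text
ang 118.3 r 45.03 F [-2.2 -5.1  6.3] op 0.216 t 10.8 z 0.1035
Frad -3.4 Fcw -4.3
[0, 0, 0, -0.0, 1.5, -1.3, -1]
[0, 0, 0, -0.0, 3.1, -2.5, -1]
[0, 0, 0, -0.0, 4.6, -3.6, -1]
[0, 0, 0, -0.0, 6.3, -4.7, -1]
[0, 0, 0, -0.0, 8.0, -5.7, -1]
[0, 0, 0, -0.0, 9.7, -6.6, -1]
[0, 0, 0, -0.0, 11.5, -7.5, -1]
[0, 0, 0, -0.0, 13.3, -8.3, -1]
```

{"fn": "servo_tool", "kwargs": {
  "targets": [
    [0,0,0,0,1.5,-1.3,-1],
    [0,0,0,0,3.1,-2.5,-1],
    [0,0,0,0,4.6,-3.6,-1],
    [0,0,0,0,6.3,-4.7,-1],
    [0,0,0,0,8.0,-5.7,-1],
    [0,0,0,0,9.7,-6.6,-1],
    [0,0,0,0,11.5,-7.5,-1],
    [0,0,0,0,13.3,-8.3,-1]
  ]
}}

```text
time_s: 11.8
eef_pos: [0.4697, 0.2153, 0.1033]
eef_rot: [-0.437, -0.553, -0.437, 0.559]
wrist_force: [-11.7, -6.4, 15.1]
opening: 0.21
```

```bash
python3 - <<'E'
from h import *
c=np.array([.47865,.17112])
rows(c,[2]*8)
t=ctrl.camera("top");cv2.imwrite("pics/t6.png",cv2.resize(t["pixels"][110:240,130:250],None,fx=4,fy=4))
s=ctrl.camera("scene");cv2.imwrite("pics/s6.png",cv2.resize(s["pixels"][360:480,270:410],None,fx=4,fy=4))
E
```

```text
ang 101.5 r 45.04 F [-11.7  -6.4  15.1] op 0.21 t 11.8 z 0.1033
Frad -4.0 Fcw -12.8
[0, 0, 0, -0.0, 1.5, -0.6, -1]
[0, 0, 0, -0.0, 2.9, -1.2, -1]
[0, 0, 0, -0.0, 4.4, -1.7, -1]
[0, 0, 0, -0.0, 5.9, -2.2, -1]
[0, 0, 0, -0.1, 7.4, -2.7, -1]
[0, 0, 0, -0.1, 8.9, -3.1, -1]
[0, 0, 0, -0.1, 10.4, -3.4, -1]
[0, 0, 0, -0.1, 12.0, -3.7, -1]
```

View pics/s6.png

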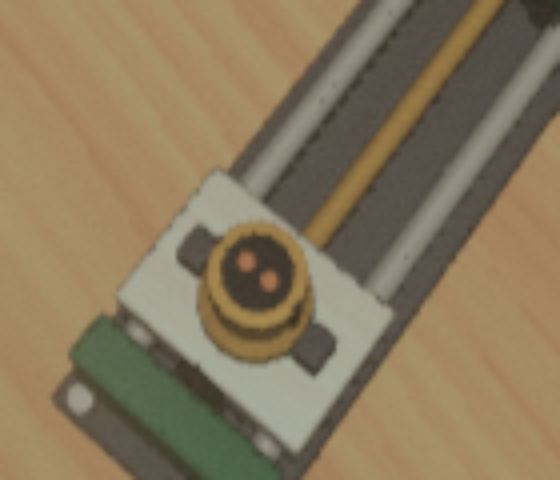

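The tangential force has risen to 12.8 N and the crank is lagging, with the carriage at the buffer. This is first contact with the stop, so I'll press further.

{"fn": "servo_tool", "kwargs": {
  "targets": [
    [0,0,0,0,1.5,-0.6,-1],
    [0,0,0,0,2.9,-1.2,-1],
    [0,0,0,0,4.4,-1.7,-1],
    [0,0,0,0,5.9,-2.2,-1],
    [0,0,0,0,7.4,-2.6,-1],
    [0,0,0,0,7.4,-2.6,-1],
    [0,0,0,0,7.4,-2.6,-1],
    [0,0,0,0,7.4,-2.6,-1]
  ]
}}

```text
time_s: 12.9
eef_pos: [0.47, 0.2154, 0.103]
eef_rot: [-0.434, -0.547, -0.44, 0.564]
wrist_force: [-28.9, -6.8, 29.5]
opening: 0.214
```

```bash
python3 - <<'E'
from h import *
c=np.array([.47865,.17112])
rows(c,[2]*8)
o,R,p=pose();print(R.round(3))
E
```

```text
ang 101.1 r 45.09 F [-28.9  -6.8  29.5] op 0.214 t 12.9 z 0.103
Frad -1.2 Fcw -29.7
[0, 0, 0, -0.0, 1.5, -0.5, -1]
[0, 0, 0, -0.1, 2.9, -1.1, -1]
[0, 0, 0, -0.1, 4.4, -1.7, -1]
[0, 0, 0, -0.2, 5.9, -2.1, -1]
[0, 0, 0, -0.2, 7.4, -2.6, -1]
[0, 0, 0, -0.2, 8.9, -2.9, -1]
[0, 0, 0, -0.3, 10.5, -3.2, -1]
[0, 0, 0, -0.3, 12.0, -3.5, -1]
[[-0.024  0.972 -0.235]
 [-0.008 -0.235 -0.972]
 [-1.    -0.021  0.014]]
```

Hard on the stop: 30 N tangential with only 0.4° more movement, stop angle about 101°. I'll now back off to about 191°.

```bash
python3 - <<'E'
from h import *
c=np.array([.47865,.17112])
rows(c,[-4,-6,-6,-6,-6,-6,-6,-6])
E
```

```text
ang 101.1 r 45.09 F [-28.9  -6.8  29.5] op 0.214 t 12.9 z 0.103
Frad -1.2 Fcw -29.7
[0, 0, 0, 0.1, -2.8, 1.5, -1]
[0, 0, 0, 0.2, -6.8, 4.0, -1]
[0, 0, 0, 0.3, -10.5, 6.8, -1]
[0, 0, 0, 0.4, -13.9, 10.1, -1]
[0, 0, 0, 0.5, -16.9, 13.7, -1]
[0, 0, 0, 0.7, -19.6, 17.6, -1]
[0, 0, 0, 0.8, -21.8, 21.7, -1]
[0, 0, 0, 0.9, -23.6, 26.1, -1]
```

{"fn": "servo_tool", "kwargs": {
  "targets": [
    [0,0.01,0.01,0,-2.8,1.5,-1],
    [0,0.014,0.02,0,-6.8,4.0,-1],
    [0,0.014,0.02,0,-10.5,6.8,-1],
    [0,0.014,0.02,0.1,-13.9,10.1,-1],
    [0,0.014,0.02,0.2,-16.9,13.7,-1],
    [0,0.014,0.02,0.3,-19.6,17.6,-1],
    [0,0.014,0.02,0.4,-21.8,21.7,-1],
    [0,0.014,0.02,0.5,-23.6,26.1,-1]
  ]
}}

```text
time_s: 13.9
eef_pos: [0.4415, 0.1964, 0.1036]
eef_rot: [0.437, 0.557, 0.438, -0.555]
wrist_force: [3.2, 3.1, -0.1]
opening: 0.213
```

```bash
python3 - <<'E'
from h import *
c=np.array([.47865,.17112])
rows(c,[-7,-7,-7,-7,-7,-6,-4,0]);o,R,p=pose();print(R.round(3))
E
```

```text
ang 145.7 r 44.92 F [ 3.2  3.1 -0.1] op 0.213 t 13.9 z 0.1036
Frad -0.9 Fcw 4.3
[0, 0, 0, -0.0, -1.7, 5.2, -1]
[0, 0, 0, -0.0, -2.7, 10.6, -1]
[0, 0, 0, -0.0, -3.0, 16.1, -1]
[0, 0, 0, -0.1, -2.6, 21.6, -1]
[0, 0, 0, -0.1, -1.6, 27.0, -1]
[0, 0, 0, -0.1, -0.1, 31.5, -1]
[0, 0, 0, -0.1, 1.0, 34.4, -1]
[0, 0, 0, -0.1, 1.0, 34.4, -1]
[[ 0.001  0.972 -0.236]
 [ 0.003 -0.236 -0.972]
 [-1.     0.    -0.003]]
```

{"fn": "servo_tool", "kwargs": {
  "targets": [
    [0,0,0,0,-1.7,5.2,-1],
    [0,0,0,0,-2.7,10.6,-1],
    [0,0,0,0,-3.0,16.1,-1],
    [0,0,0,0,-2.6,21.6,-1],
    [0,0,0,0,-1.6,27.0,-1],
    [0,0,0,0,-0.1,31.5,-1],
    [0,0,0,0,1.0,34.4,-1],
    [0,0,0,0,1.0,34.4,-1]
  ]
}}

```text
time_s: 14.9
eef_pos: [0.4344, 0.1634, 0.1036]
eef_rot: [0.436, 0.557, 0.438, -0.555]
wrist_force: [1.4, 4.5, 3.1]
opening: 0.216
```

```bash
python3 - <<'E'
from h import *
c=np.array([.47865,.17112])
rows(c,[0]);
w=ctrl.camera("wrist");cv2.imwrite("pics/w7.png",w["pixels"])
E
```

```text
ang -170.1 r 44.96 F [1.4 4.5 3.1] op 0.216 t 14.9 z 0.1036
Frad -2.2 Fcw 4.2
[0, 0, 0, -0.0, -0.0, 0.0, -1]
```

View pics/w7.png

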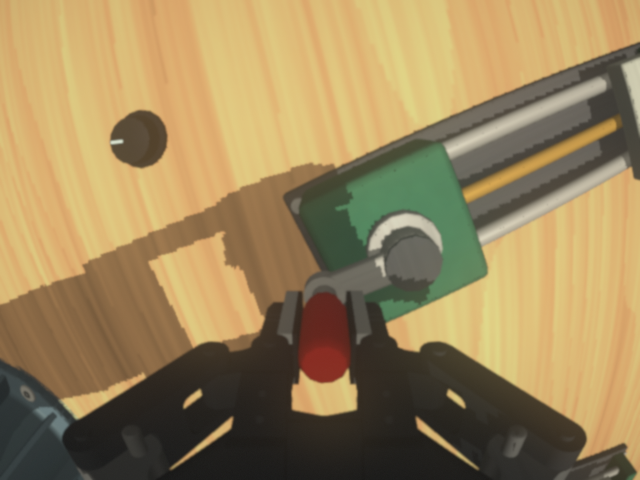

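The knob is still held square between the pads at about (324,335), and the crank is at 189.9°, about 89° back from the stop. I'll release it and lift away.

{"fn": "servo_tool", "kwargs": {
  "targets": [
    [0,0,0,0,0,0,-0.5],
    [0,0,0,0,0,0,-0.2],
    [0,0,0,0,0,0,0.2],
    [0,0,0,0,0,0,0.6],
    [0,0,0,0,0,0,1],
    [0,0,0,0,0,0,1],
    [0,0,0,0,0,0,1],
    [0,0,0,0,0,0,1]
  ]
}}

```text
time_s: 15.95
eef_pos: [0.4344, 0.1634, 0.1036]
eef_rot: [0.436, 0.557, 0.438, -0.555]
wrist_force: [-0.4, -0.1, -0.5]
opening: 1.0
```

{"fn": "servo_tool", "kwargs": {
  "targets": [
    [0,0,0,-15,0,0,1],
    [0,0,0,-35,0,0,1],
    [0,0,0,-60,0,0,1],
    [0,0,0,-90,0,0,1],
    [0,0,0,-120,0,0,1],
    [0,0,0,-140,0,10,1],
    [0,0,0,-150,0,30,1],
    [0,0,0,-150,0,50,1]
  ]
}}

```text
time_s: 16.95
eef_pos: [0.423, 0.1138, 0.2557]
eef_rot: [0.437, 0.558, 0.437, -0.554]
wrist_force: [-0.4, -0.5, -0.3]
opening: 1.0
```

```bash
python3 - <<'E'
from h import *
o,R,p=pose();print(p,o["wrist_force"],o["opening"],o["time_s"])
s=ctrl.camera("scene");cv2.imwrite("pics/s8.png",s["pixels"])
w=ctrl.camera("wrist");cv2.imwrite("pics/w8.png",w["pixels"])
b=[x for x in blobs(red(w["pixels"]))[0]];print(b)
for x in b:print(wcast(w,x[2],R,p,.1425))
for x in blobs(red(s["pixels"]))[0]:print(x[2],cast(s,x[2],.1425))
E
```

```text
[0.42295954 0.11381446 0.25566016] [-0.36324187 -0.50123746 -0.28171308] 1.0001387677284215 16.95
[(1, [311, 151, 25, 17, 299], [323.0, 159.5]), (5, [472, 450, 12, 21, 149], [477.6, 461.9])]
[0.43530805 0.16559975 0.1425    ]
[ 0.53127854 -0.19430604  0.1425    ]
[616.4, 119.8] [-0.11287903  0.12495898  0.1425    ]
[307.7, 120.4] [ 0.36441692 -0.26016945  0.1425    ]
[252.4, 175.1] [ 0.53237167 -0.20782679  0.1425    ]
[440.6, 286.4] [0.43660394 0.16475655 0.1425    ]
```

View pics/s8.png

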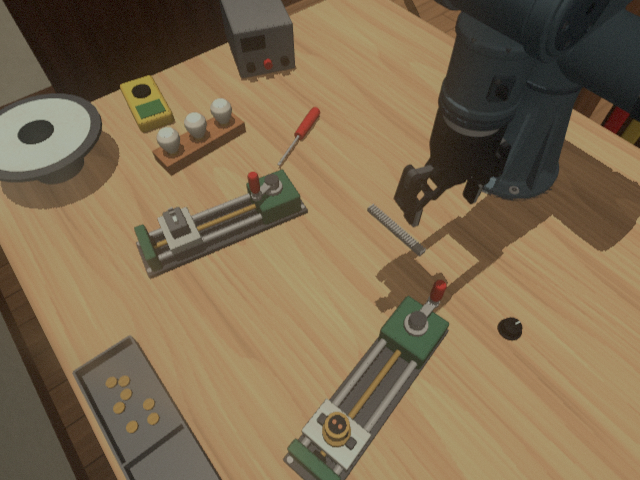

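View pics/w8.png

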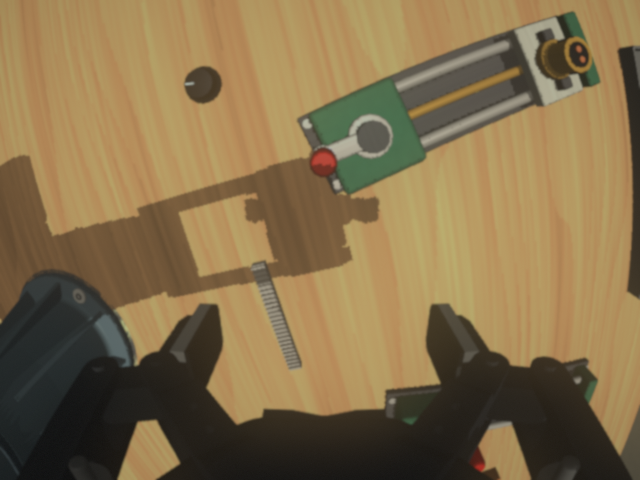

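```bash
python3 - <<'E'
from h import *
print(ctrl.hand_in(),ctrl.get_obs()["time_s"])
E
```

```text
the job is handed in; nothing more can be done
the job is handed in; nothing more can be done
```

I wound the lamp-socket crank clockwise about 476° (1.3 turns) by its red knob until it came up hard on the stop. I then backed it off about a quarter turn, let go and lifted clear, and handed in just after 17 s.

- **At the stop:** the knob took about 30 N of tangential force against 4–6 N of normal drag, and moved only 0.4° more. The highest wrist force I read was about 42 N.
- **After backing off:** the tool track put the crank about 89° back from the stop. The scene camera suggests about 86°. The two readings differ by about 3°, which is within camera accuracy.
- **Clear of everything:** the gripper is fully open, well above the knob, and reads under 1 N.
- **Other slide:** the switch crank's knob appears at the same pixel as at the start (252,175), and nothing else in the scene looks disturbed.

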